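# Load the slide carrier into the slide scanner

## Task

Load the carrier that holds the two stained glass slides into the slide scanner: take the dust cover by its red knob and swing it up and over on its pin until it rests aside, to the right of the port, then lay the carrier on the loading ledge with its slides toward the port and push it through the low port, straight and flat, all the way home against the stop inside. Keep the carrier about level on the way so that the slides stay in, leave the cover swung aside, and do not disturb the empty carrier.

Things in the scene. Friction and masses are not known exactly. Their poses are not given: they have to be found in the camera images.
- scanner: Fixed slide scanner, white housing with dark front panel. Origin: on the worktop, in the plane of the panel, below the port's middle; x points into the scanner (away from the robot), y to its left, z up. Housing x 0 to 145, y -165 to +85, z to 92 mm (low hump on top to 104). Grey loading ledge in front: x -170 to 0, y +-60 mm, top at z = 22 mm.
- port_floor (a point): Middle of the port's lower edge: x 0, y 0, z 22 mm in the scanner's frame. Port 70 wide (y +-35) x 14 mm high; the tunnel behind has the same section, floor flush with the ledge, and ends at a stop. On the ledge two fixed guides 7 mm high: parallel, 70 mm apart, at scanner x -16 to -42 mm, then flaring to about 94 mm apart at x -73 mm; plain ledge before that.
- tunnel_stop (a point): Middle of the foot of the stop at the tunnel's end: x +82, y 0, z 22 mm in the scanner's frame. The carrier is home when its leading edge touches it.
- dust_cover (a joint): Angle (rad) of the aluminium dust cover, 116 x 46 x 5 mm, 70 g, turning in front of the panel on one pin along the scanner's x axis at y -52, z 56 mm (scanner's frame). 0 = closed over the port, left of the pin; grows as the knob end swings up and over to the right; 3.1 = at rest right of the port. No spring: it falls, slightly damped, to the side it leans to (balance at about 1.7).
- cover_knob (a point): Red round knob on the cover, 14 mm diameter, standing out 36 mm toward the robot (scanner x -10 to -46 mm; this point, where to grip, on its axis at x -30), 88 mm from the pin's axis. Closed: at y +36, z 56 mm in the scanner's frame; open: y about -140, z about 60. Rigid on the cover; being round it can turn between the fingers.
- loaded_carrier: Loose blue slide carrier, 110 g, with two glass slides (pink spots, white label ends) fixed in it. Frame 135 (x) x 66 (y) x 9 mm (z); origin in the middle of its underside, x toward the slide end, which goes in first, z up. Starts flat on the worktop left or right of the ledge, slide end away from the robot. When home its last 53 mm, with the grip rib, stay outside the port.
- loaded_carrier_grip (a point): Middle of the loaded carrier's white upright grip rib, 26 long (x) x 12 mm thick (y), rising from the frame's top (9 mm) to 31 mm above the underside. This point: x -50, y 0, z 21 mm in the carrier's frame.
- loaded_carrier_nose (a point): Middle of the loaded carrier's leading edge, at its underside: x +67.5, y 0, z 0 mm in the carrier's frame.
- empty_carrier: Loose carrier of the same make without slides (two open windows), flat on the worktop on the other side of the ledge; origin, axes and sizes as the loaded one's. To be left alone.
There are look-alikes about, which are no part of the job. What is shaped like the loaded_carrier but turquoise or yellow is not meant.

How it is judged (in metres and radians):
On the way, in this order (a step that is already met when the one before it is completed fails the run):
1. the dust cover is swung over to its rest, right of the port (value of joint dust_cover above 2.8 rad), for 0.2 s.
2. the loaded carrier's leading edge has entered the tunnel (x of loaded_carrier_nose in the frame of scanner above 0.015 m and y of loaded_carrier_nose in the frame of scanner between -0.006 and 0.006 m and z of loaded_carrier_nose in the frame of scanner below 0.034 m), for 0.05 s.
At the end, for the whole second after the job is handed in: Dust cover swung over to the right (above 2.8 rad); loaded carrier at rest, flat in the tunnel (tilt under 0.06 rad, within 0.07 rad of the scanner's axis, nose within 5 mm of the centre line and of the floor), leading edge at least 78 mm inside the panel (stop at 82 mm) (value of joint dust_cover above 2.8 rad and x of loaded_carrier_nose in the frame of scanner above 0.078 m and y of loaded_carrier_nose in the frame of scanner between -0.005 and 0.005 m and z of loaded_carrier_nose in the frame of scanner between 0.017 and 0.027 m and angle between the x axis of loaded_carrier and the x axis of scanner, either way round below 0.07 rad and angle between loaded_carrier's own z axis and vertical below 0.06 rad and linear speed of loaded_carrier below 0.01 m/s); the robot touches nothing.
It fails at once if the loaded carrier is tilted by more than 30 degrees (slides would fall out) (angle between loaded_carrier's own z axis and vertical above 0.52 rad).
It fails at once if the empty carrier is moved by more than 20 mm (distance of empty_carrier from where it was at the start of the episode above 0.02 m).
It also fails if it takes over 64 s, if anything falls off the work surface, if the arm or the gripper's body presses on something with over 40 N, if the wrist force passes 120 N, or if a joint passes its speed limit or range.

## Robot

A 6-joint arm with a two-finger parallel gripper is mounted at the origin on a cart in front of the work surface, level with it; the furniture and walls round the work are solid. World frame = base frame: x ahead of the robot, y to its left, z up, the work surface at z = 0. Lengths are in mm, angles in rad, forces in N, time in s.
With the tool pointing down it reaches from about 300 to 775 mm from the base axis. Payload 14.6 kg.
Tool frame: the origin (TCP) lies between the finger pads; the fingertips stand 8 mm ahead of it and the grasp point (between the pads) lies 11 mm behind it; z points along the fingers, y is the direction in which the jaws open and shut (so a half turn about z gives the same grasp; the last joint's range is limited). The gripper opens to 94 mm and grips with 3 to 60 N. Pads are 16 mm wide; open, the fingers measure 119 mm over their backs; the gripper's body (75 mm by 177 mm) begins 78 mm behind the grasp point.
Start: joints at [-1.262, 0.3, 1.521, -0, 1.321, -0.067], TCP at [201.852, -511.61, 193.346] pointing down, gripper open.
Joint ranges: [-3.03, 3.03], [-0.79, 2.21], [0.23, 2.52], [-1.04, 4.18], [0, 3.07], [-2.55, 2.55]. Speed limits (rad/s): [2.22, 2.22, 2.57, 3.14, 3.14, 3.14].

## Interface

Orientations are given as [roll, pitch, yaw] about the fixed x, y, z axes, in that order (R = Rz(yaw) Ry(pitch) Rx(roll)).
In Python, from cell import manip gives the robot as it stands. The module is installed in compiled form; this text tells all that it offers.
- The arm moves only by the tool send_rows, never from a script. Its argument "series" is a list that holds one entry, the list of rows, each a list of 5 numbers: the opening, from 0 (shut) to 1 (fully open), then the shift along the tool's x, y, z in mm, then the turn about the tool's z in degrees. In form: [[[gripper, dx, dy, dz, roll], ...]]. A call has 1 to 10 rows; each row is the pose to reach, as a shift and turn from the pose commanded when the call began, along the tool's axes at that moment; what a row does not reach only later rows make up. A row lasts 1/10 s, in which the tool goes at most 50 mm and 8.59 degrees, less where a joint would pass 70% of its speed; a pose out of reach is approached as far as the arm can. A call with a gripper value outside its range is refused whole. The fingers move at their own pace and stop on an object; "newtons" is the grip in N (left out, the last holds). Time passes only in rows, so rows that repeat a pose let the fingers close. It gives the time, the measured TCP pose, the force and the opening at its end, in the units of the state.
- manip.read_state(): the state, without advancing time (a new reading comes with each control period).
- manip.camera(name): name is "scene" or "top" or "wrist"; returns a dict with "img" (384x512x3 uint8, red, green, blue), "vfov" (degrees; the focal length in pixels is half the picture's height over the tangent of half this angle, whatever the lens; pixels are square), "cx", "cy" (the principal point, pixels), "pose" (4x4, takes a point from camera to world coordinates); the wrist camera has in their place "T_tool_cam" (4x4, takes a point from camera to tool coordinates, whose origin is the TCP and whose axes are the flange's). Camera axes: x right, y down, z forward; pixel columns grow to the right and rows downward; lengths in mm; the calibration is good to about 2 mm. The wrist camera is an equidistant fisheye: a pixel r from the principal point sees the ray r / f radians off the axis. A picture is of the moment at which its call begins: read the wrist's pose just before it. There is no depth.
- manip.sign_off(): hands the job in, once; it reports no verdict.
Trained networks look in a picture, given as the dict that the camera call returned (one of the last four; its "shot" number tells which), for a name from the list of things; names that differ only in an ending like _2 or _b are one class to them, and where a whole thing is asked for, a point or a joint stands for the part that bears it (a point fixed in the world has none). Each returns a list of dicts, best first, with "conf" (0 to 1); they miss things now and then, are a little off and sometimes report something else, mostly with a low value. They report only what shows in the picture. A call takes as long as a camera call. They do not tell look-alikes from the thing itself.
- manip.find_in(target, picture): "rect" ([left, top, width, height] in pixels, round what is visible of it).
- manip.silhouettes(target, picture): "pixels" (384x512 bool, what is visible of it) and "rect" ([left, top, width, height] in pixels, round what is visible of it).
The state is a dict: "clock": time; "joints": joint angles; "qd": joint speeds; "effort": joint torques, N m; "eef_pos": TCP position; "eef_rot": TCP orientation; "wrist_force": force on the tool from outside, world axes, zero at the start; "moment": the same for the moment, N m; "finger_gap": finger opening in mm.
Only numpy, scipy, OpenCV 4.12 (cv2) and the standard library are available. Lean on these libraries where they do the work, as an engineer would, in place of code of your own. Each camera call takes 0.05 s, during which the arm holds its last target. There are 200 camera calls.

## Working session

There is one attempt and no reset: what is moved stays moved. The work goes in short steps, Python scripts to look and compute and a tool call to move; the robot and the scene stay as the last step left them, time stands still between calls to the robot, and variables do not carry over. Pictures are saved under pics/ and viewed, about 8 in all and at most 12, crops included, and the job is handed in when it is done.

Besides the shell and the picture viewer there is one more tool, called after "Emit:" as name(argument=value, ...), one argument or row to a line, values as JSON. send_rows: Moves the arm, as the interface text tells. Its arguments: {"type":"object","properties":{"series":{"type":"array"},"newtons":{"type":"number"}},"required":["series"]}

```bash
mkdir -p pics; cat > h.py <<'E'
import numpy as np, cv2
from cell import manip
from scipy.spatial.transform import Rotation as R
def ray(c,u,v,st=None):
    f=192/np.tan(np.radians(c['vfov'])/2); x,y=u-c['cx'],v-c['cy']
    if 'pose' in c: T=np.array(c['pose']); d=np.array([x/f,y/f,1.])
    else:
        W=np.eye(4); W[:3,:3]=R.from_euler('xyz',st['eef_rot']).as_matrix(); W[:3,3]=st['eef_pos']
        T=W@np.array(c['T_tool_cam']); r=np.hypot(x,y)+1e-9; t=r/f
        d=np.array([x/r*np.sin(t),y/r*np.sin(t),np.cos(t)])
    d=T[:3,:3]@(d/np.linalg.norm(d)); return T[:3,3],d
def atz(o,d,z): return o+d*(z-o[2])/d[2]
def tri(rs):
    A=sum(np.eye(3)-np.outer(d,d) for o,d in rs); b=sum((np.eye(3)-np.outer(d,d))@o for o,d in rs)
    p=np.linalg.solve(A,b); return p,[np.linalg.norm((np.eye(3)-np.outer(d,d))@(p-o)) for o,d in rs]
def proj(c,p,st=None):
    f=192/np.tan(np.radians(c['vfov'])/2)
    if 'pose' in c: T=np.array(c['pose'])
    else:
        W=np.eye(4); W[:3,:3]=R.from_euler('xyz',st['eef_rot']).as_matrix(); W[:3,3]=st['eef_pos']; T=W@np.array(c['T_tool_cam'])
    q=T[:3,:3].T@(np.array(p)-T[:3,3])
    if 'pose' in c: return c['cx']+f*q[0]/q[2],c['cy']+f*q[1]/q[2]
    r=np.hypot(q[0],q[1]); t=np.arctan2(r,q[2]); return c['cx']+f*t*q[0]/r,c['cy']+f*t*q[1]/r
def save(n,img): cv2.imwrite('pics/'+n,img[:,:,::-1])
E
cat > a.py <<'E'
from h import *
ims=[]
for n in ['scene','top','wrist']:
    st=manip.read_state(); c=manip.camera(n); ims.append(c['img'])
    print(n,c['vfov'],c['cx'],c['cy'],np.round(c.get('pose',c.get('T_tool_cam')),3).tolist())
    for t in ['loaded_carrier','loaded_carrier_grip','empty_carrier','cover_knob','dust_cover','scanner']:
        print(t,[(np.round(r['rect']).tolist(),round(r['conf'],2)) for r in manip.find_in(t,c)][:4])
    np.save(n+'.npy',c['img'])
save('scene.png',cv2.resize(ims[0],(800,600))); save('top.png',cv2.resize(ims[1],(800,600))); save('wrist0.png',ims[2])
print(st['eef_pos'],st['eef_rot'],st['finger_gap'])
E
python3 a.py
```

```text
scene 50.82617228126088 256.61380630255127 194.2712533143666 [[-0.278, -0.596, 0.753, -601.932], [-0.96, 0.175, -0.217, 516.031], [-0.003, -0.784, -0.621, 1062.108], [0.0, 0.0, 0.0, 1.0]]
loaded_carrier [([188.0, 230.0, 37.0, 26.0], 0.97), ([120.0, 236.0, 41.0, 28.0], 0.97), ([242.0, 219.0, 24.0, 25.0], 0.74)]
loaded_carrier_grip [([117.0, 236.0, 42.0, 25.0], 0.96), ([245.0, 217.0, 18.0, 23.0], 0.59), ([186.0, 232.0, 40.0, 27.0], 0.56)]
empty_carrier [([375.0, 201.0, 25.0, 17.0], 0.72)]
cover_knob [([286.0, 178.0, 22.0, 11.0], 0.53)]
dust_cover [([286.0, 181.0, 26.0, 9.0], 0.6)]
scanner [([268.0, 153.0, 65.0, 68.0], 0.65)]
top 57.88345594426596 260.44948896676794 190.5285627629676 [[0.004, -0.995, 0.103, 446.278], [-1.0, -0.002, 0.021, 152.391], [-0.021, -0.103, -0.994, 1434.33], [0.0, 0.0, 0.0, 1.0]]
loaded_carrier [([192.0, 214.0, 33.0, 23.0], 0.68), ([132.0, 199.0, 34.0, 30.0], 0.58), ([244.0, 203.0, 20.0, 31.0], 0.55)]
loaded_carrier_grip [([191.0, 214.0, 33.0, 25.0], 0.8), ([241.0, 202.0, 19.0, 35.0], 0.78), ([134.0, 203.0, 35.0, 28.0], 0.66)]
empty_carrier [([371.0, 208.0, 25.0, 31.0], 0.57), ([244.0, 199.0, 15.0, 40.0], 0.42)]
cover_knob [([305.0, 174.0, 20.0, 9.0], 0.5)]
dust_cover [([301.0, 176.0, 31.0, 9.0], 0.54)]
scanner [([286.0, 133.0, 68.0, 84.0], 0.58)]
wrist 65.70646984690485 256.5906231708007 191.51244682409282 [[-0.0, -0.966, -0.258, 74.659], [1.0, -0.0, 0.0, -0.61], [-0.0, -0.258, 0.966, -191.089], [0.0, 0.0, 0.0, 1.0]]
loaded_carrier []
loaded_carrier_grip []
empty_carrier []
cover_knob []
dust_cover []
scanner []
[ 201.83498783 -511.60140654  193.35590979] [-3.14157913e+00  2.09520361e-05  3.75808687e-01] 93.96768102726587
```

```bash
python3 - <<'E'
import numpy as np,cv2
a=np.load('scene.npy')[140:280,100:420]; b=np.load('top.npy')[120:260,110:430]
i=np.vstack([cv2.resize(x,(800,300 if 0 else 350),interpolation=cv2.INTER_CUBIC) for x in (a,b)])
cv2.imwrite('pics/c1.png',cv2.resize(i,(685,600))[:,:,::-1])
E
```

```text
(no output)
```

View pics/c1.png

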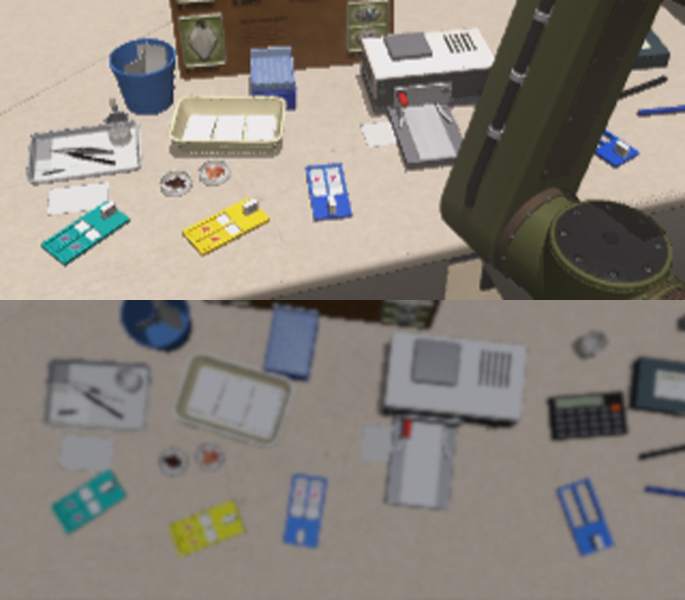

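The upper crop (scene) and lower crop (top) show the loaded blue carrier left of the ledge, at about (252,218) in the top picture. The scanner ledge is near (307,200), with the red knob at its left end near (300,181). The empty blue carrier is to the right, at about (383,221).

```bash
python3 - <<'E'
from h import *
s=manip.camera('scene');t=manip.camera('top')
def red(im,box):
    u0,v0,u1,v1=box; a=im[v0:v1,u0:u1].astype(int); m=(a[...,0]>a[...,1]*1.7)&(a[...,0]>a[...,2]*1.7)&(a[...,0]>70)
    y,x=np.nonzero(m); return x.mean()+u0,y.mean()+v0,len(x)
a=red(s['img'],(275,170,315,210)); b=red(t['img'],(285,165,320,195)); print(a,b)
print('knob',tri([ray(s,*a[:2]),ray(t,*b[:2])]))
k=685/320
def top(x,y,z): return np.round(atz(*ray(t,110+x/k,120+(y-300)/k),z),1)
def sc(x,y,z): return np.round(atz(*ray(s,100+x/k,140+y/k),z),1)
for n,x,y,z in [('ledgeFL',388,503,22),('ledgeFR',446,508,22),('houseBL',391,333,92),('houseBR',527,342,92),('hFR',523,422,92),('hFL',384,408,92),('car tl',292,475,9),('tr',327,477,9),('br',317,547,9),('bl',284,544,9),('rib',300,536,31),('emp',583,515,9),('emp rib',598,543,31)]: print(n,top(x,y,z))
for n,x,y,z in [('ledgeFL',407,166,22),('ledgeFR',466,160,22),('tl',307,166,9),('tr',340,164,9),('br',351,214,9),('bl',314,219,9),('rib',332,207,20),]: print(n,sc(x,y,z))
E
```

```text
(np.float64(287.9166666666667), np.float64(185.875), 24) (np.float64(299.5652173913044), np.float64(179.34782608695653), 23)
knob (array([633.72286741,  26.43552169,  58.12476558]), [np.float64(0.2925520543692447), np.float64(0.2925520543693454)])
ledgeFL [493.4  57.5  22. ]
ledgeFR [484.4 -51.8  22. ]
houseBL [803.8  55.1  92. ]
houseBR [ 786.5 -193.6   92. ]
hFR [ 638.5 -182.8   92. ]
hFL [664.   68.7  92. ]
car tl [547.  240.8   9. ]
tr [543.3 173.4   9. ]
br [409.8 192.    9. ]
bl [415.2 254.9   9. ]
rib [430.7 223.4  31. ]
emp [ 472.4 -312.6    9. ]
emp rib [ 420.2 -331.4   31. ]
ledgeFL [484.9  69.   22. ]
ledgeFR [470.2 -39.5  22. ]
tl [549.8 238.9   9. ]
tr [538.2 179.4   9. ]
br [408.9 197.8   9. ]
bl [415.1 261.8   9. ]
rib [423.7 227.4  20. ]
```

Emit:
send_rows(
  series=[
    [[1, 490, -385, -90, 26.5], [1, 490, -385, -90, 26.5], [1, 490, -385, -90, 26.5], [1, 490, -385, -90, 26.5], [1, 490, -385, -90, 26.5], [1, 490, -385, -90, 26.5], [1, 490, -385, -90, 26.5], [1, 490, -385, -90, 26.5], [1, 490, -385, -90, 26.5], [1, 490, -385, -90, 26.5]],
  ],
)

```text
clock: 2.15
eef_pos: [449.3, -87.5, 264.6]
eef_rot: [3.141, -0.001, -0.087]
wrist_force: [0.5, -0.4, -0.2]
finger_gap: 93.6
```

Emit:
send_rows(
  series=[
    [[1, 0, 0, 0, 0], [1, 0, 0, 0, 0]],
  ],
)

```text
clock: 2.35
eef_pos: [448.8, -88.9, 263.9]
eef_rot: [3.141, 0.0, -0.084]
wrist_force: [0.3, 0.9, 0.3]
finger_gap: 93.8
```

Emit:
send_rows(
  series=[
    [[1, 38, -153, -26, 0], [1, 38, -153, -26, 0], [1, 38, -153, -26, 0], [1, 38, -153, -26, 0], [1, 38, -153, -26, 0], [1, 38, -153, -26, 0], [1, 38, -153, -26, 0]],
  ],
)

```text
clock: 3.05
eef_pos: [499.5, 57.9, 289.8]
eef_rot: [3.141, 0.0, -0.089]
wrist_force: [-0.2, 0.8, -0.3]
finger_gap: 93.8
```

```bash
cat > w.py <<'E'
from h import *
import sys,pickle
st=manip.read_state(); c=manip.camera('wrist')
for t in sys.argv[2:]:
    for r in manip.silhouettes(t,c)[:3]:
        y,x=np.nonzero(r['pixels']); print(t,np.round(r['rect']),round(r['conf'],2),round(x.mean(),1),round(y.mean(),1),len(x))
pickle.dump((st,{k:v for k,v in c.items()}),open(sys.argv[1]+'.pkl','wb'))
save(sys.argv[1]+'.png',cv2.resize(c['img'],(800,600),interpolation=cv2.INTER_CUBIC)); print(np.round(st['eef_pos'],1),np.round(st['eef_rot'],3))
E
python3 w.py w1 loaded_carrier loaded_carrier_grip cover_knob dust_cover scanner
```

```text
loaded_carrier [ 52. 174.  59.  60.] 0.77 80.0 205.7 1845
loaded_carrier [  1. 161.  19.  55.] 0.67 6.5 185.5 610
loaded_carrier [144. 138.  40.  84.] 0.66 163.8 178.2 2959
loaded_carrier_grip [  0. 162.  18.  52.] 0.94 6.1 186.2 575
loaded_carrier_grip [ 48. 177.  62.  58.] 0.86 79.6 205.5 1852
loaded_carrier_grip [141. 141.  43.  77.] 0.76 163.9 178.0 2852
cover_knob [262.  54.  80.  29.] 0.93 294.0 62.2 854
cover_knob [145. 139.  37.  83.] 0.27 163.7 178.3 2922
dust_cover [259.  54.  85.  33.] 0.96 294.5 62.1 911
scanner [238.   0. 175. 165.] 0.68 311.4 65.5 18990
[499.5  57.9 289.8] [ 3.141  0.    -0.089]
```

View pics/w1.png

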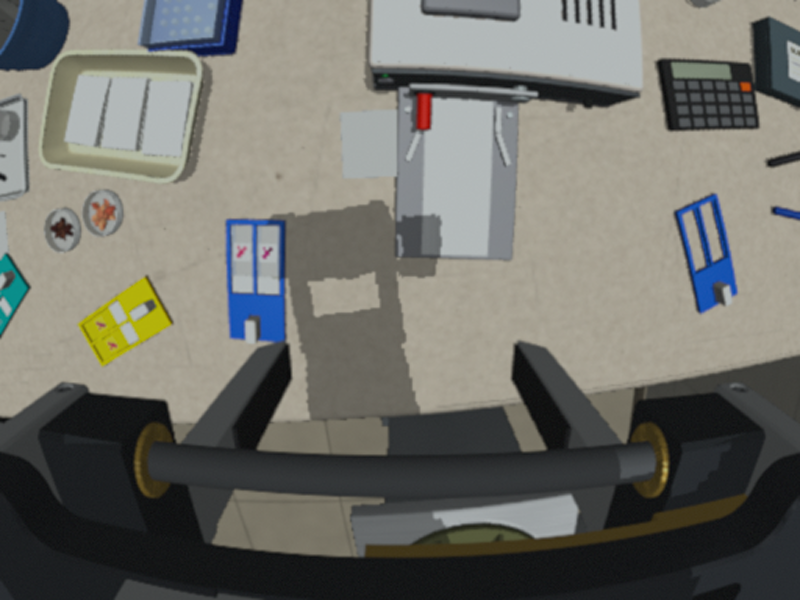

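The wrist view shows the blue carrier with corners near (228,220), (285,221), (284,341) and (230,339), rib near (252,328), all in 800x600 pixels. The red knob is at x 418–431, y 93–129. The ledge's front corners are (398,257) and (512,260), and the guides flare at (405..420,160..135) and (497..510,108..165).

```bash
cat > m1.py <<'E'
from h import *
import pickle
st,c=pickle.load(open('w1.pkl','rb')); im=c['img'].astype(int); print(c['img'].shape)
W=lambda x,y,z: np.round(atz(*ray(c,x*.64,y*.64,st),z),1)
C=[W(*p,9) for p in [(228,220),(285,221),(284,341),(230,339)]]; print('car',C,np.mean(C,0))
m=(im[...,0]>im[...,1]*1.9)&(im[...,0]>im[...,2]*1.9)&(im[...,0]>110); m[:, :255]=0;m[100:]=0;m[:,290:]=0
y,x=np.nonzero(m); print('red',x.min(),x.max(),y.min(),y.max(),x.mean(),y.mean())
print('knob base/tip',atz(*ray(c,x[y<=y.min()+2].mean(),y.min(),st),63),atz(*ray(c,x[y>=y.max()-2].mean(),y.max()+.5,st),60))
L=[W(398,257,22),W(512,260,22)];print('ledge',L)
print('house',W(370,68,92),W(641,93,92),W(372,82,70),W(397,95,22))
hsv=cv2.cvtColor(c['img'],cv2.COLOR_RGB2HSV)
b=((hsv[...,0]>108)&(hsv[...,0]<125)&(hsv[...,1]>150)).astype(np.uint8); b[:130]=0;b[:,:135]=0;b[:,195:]=0
cnt=max(cv2.findContours(b,0,2)[0],key=cv2.contourArea); P=np.array([atz(*ray(c,*p,st),9)[:2] for p in cnt[:,0]],np.float32); print('rect',cv2.minAreaRect(P))
cv=c['img'][120:230,130:200]; ck=c['img'][40:110,240:345]
save('z1.png',np.hstack([cv2.resize(cv,(380,600),interpolation=2),cv2.resize(ck,(420,280),interpolation=2)if 0 else cv2.copyMakeBorder(cv2.resize(ck,(420,280),interpolation=2),0,320,0,0,0)]))
E
python3 m1.py
```

```text
(384, 512, 3)
car [array([551.2, 238. ,   9. ]), array([542.3, 174.9,   9. ]), array([411.9, 195.6,   9. ]), array([418.8, 259.5,   9. ])] [481.05 217.     9.  ]
red 267 275 60 82 270.9214659685864 70.86387434554973
knob base/tip [648.16996747  24.30881736  63.        ] [616.37055689  28.20712344  60.        ]
ledge [array([495.3,  61.4,  22. ]), array([482.6, -54.3,  22. ])]
house [669.6  68.6  92. ] [ 642.9 -172.5   92. ] [661.8  68.9  70. ] [656.4  47.9  22. ]
rect ((482.10882568359375, 218.42312622070312), (63.48698806762695, 132.94622802734375), 81.4145736694336)
```

Emit:
send_rows(
  series=[
    [[1, 134, 21, 160, 1.2], [1, 134, 21, 160, 1.2], [1, 134, 21, 160, 1.2], [1, 134, 21, 160, 1.2], [1, 134, 21, 160, 1.2], [1, 134, 21, 160, 1.2], [1, 134, 21, 160, 1.2]],
  ],
)

```text
clock: 4.05
eef_pos: [631.6, 27.3, 131.8]
eef_rot: [-3.141, -0.002, -0.107]
wrist_force: [0.1, -1.0, 0.6]
finger_gap: 93.9
```

```bash
python3 w.py w2 cover_knob dust_cover
```

```text
cover_knob [246. 168. 120.  46.] 0.67 288.9 179.7 1597
dust_cover [240. 170. 131.  46.] 0.69 288.9 180.2 1439
[631.6  27.3 131.8] [-3.141e+00 -2.000e-03 -1.070e-01]
```

View pics/w2.png

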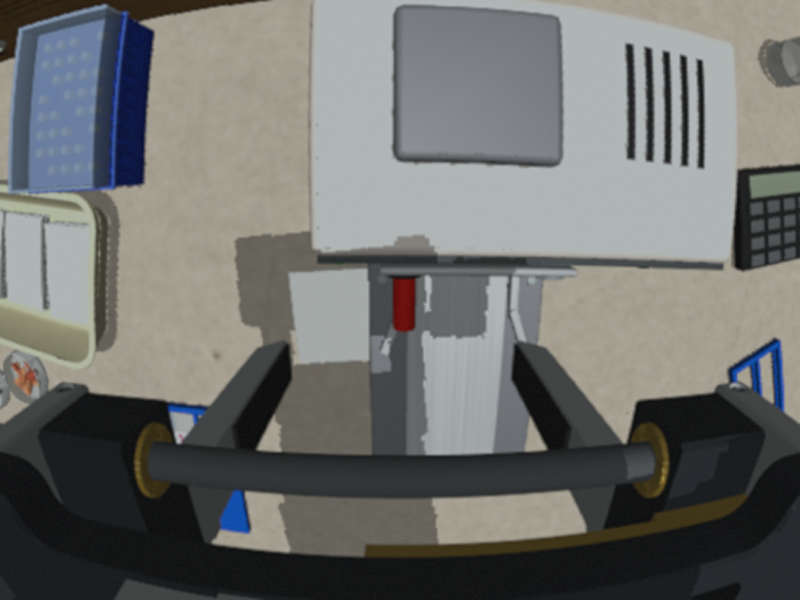

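The knob is in view at about x 393–415, y 276–331, centred between the fingertips (290 and 513). I'll triangulate its ends from the two wrist views.

```bash
python3 - <<'E'
from h import *
import pickle
R_={}
for n,box in [('w1',(255,50,290,100)),('w2',(245,170,275,215))]:
    st,c=pickle.load(open(n+'.pkl','rb')); im=c['img'].astype(int)
    m=(im[...,0]>im[...,1]*2)&(im[...,0]>im[...,2]*2)&(im[...,0]>60); k=np.zeros_like(m);k[box[1]:box[3],box[0]:box[2]]=1
    y,x=np.nonzero(m&k); print(n,x.min(),x.max(),y.min(),y.max())
    R_[n]=[ray(c,x[y>y.max()-3].mean()+.0,y.max()+.5,st),ray(c,x.mean(),y.mean(),st),ray(c,x[y<y.min()+3].mean(),y.min()-.5,st)]
for i in range(3): print(tri([R_['w1'][i],R_['w2'][i]]))
for i in range(3): print([np.round(atz(*R_[n][i],61),1) for n in R_])
st,c=pickle.load(open('w2.pkl','rb'))
for p,z in [((318,257),92),((722,265),92),((371,330),22),((530,400),22),((373,450),22),((527,455),22),((385,352),29),((394,330),29),((515,273),29),((524,345),29)]: print(p,np.round(atz(*ray(c,p[0]*.64,p[1]*.64,st),z),1))
E
```

```text
w1 267 276 59 82
w2 252 265 178 211
(array([616.41047513,  28.13352787,  59.51570615]), [np.float64(0.04747316195652346), np.float64(0.04747316195649223)])
(array([633.81037538,  26.10053704,  62.19584342]), [np.float64(0.12406319521508019), np.float64(0.12406319521505968)])
(array([649.90460698,  24.19508029,  65.33937755]), [np.float64(0.039450805637239426), np.float64(0.03945080563725159)])
[array([616.3,  28.3,  61. ]), array([616.9,  28. ,  61. ])]
[array([634. ,  26.1,  61. ]), array([633.5,  26. ,  61. ])]
[array([650.7,  23.9,  61. ]), array([649. ,  24.2,  61. ])]
(318, 257) [671.   65.8  92. ]
(722, 265) [ 644.7 -168.5   92. ]
(371, 330) [606.4  51.   22. ]
(530, 400) [538.4 -58.9  22. ]
(373, 450) [509.7  62.3  22. ]
(527, 455) [488.5 -57.1  22. ]
(385, 352) [592.1  42.8  29. ]
(394, 330) [607.1  35.   29. ]
(515, 273) [637.4 -48.6  29. ]
(524, 345) [586. -53.  29.]
```

Emit:
send_rows(
  series=[
    [[1, 1, 1, 40, 0.5], [1, 1, 1, 70, 0.5], [1, 1, 1, 86, 0.5], [1, 1, 1, 86, 0.5], [0, 1, 1, 86, 0.5], [0, 1, 1, 86, 0.5], [0, 1, 1, 86, 0.5], [0, 1, 1, 86, 0.5], [0, 1, 1, 86, 0.5], [0, 1, 1, 86, 0.5]],
  ],
  newtons=10,
)

```text
clock: 5.2
eef_pos: [632.5, 26.0, 44.2]
eef_rot: [-3.142, -0.0, -0.117]
wrist_force: [0.4, 0.3, -0.4]
finger_gap: 49.4
```

Emit:
send_rows(
  series=[
    [[0, 0, 0, 0, 0], [0, 0, 0, 0, 0]],
  ],
)

```text
clock: 5.4
eef_pos: [632.4, 26.0, 44.0]
eef_rot: [-3.142, 0.0, -0.116]
wrist_force: [0.2, 0.3, 0.2]
finger_gap: 33.6
```

Emit:
send_rows(
  series=[
    [[0, 0, 0, 0, 0], [0, 0, 0, 0, 0], [0, 0, 0, 0, 0], [0, 0, 0, 0, 0]],
  ],
)

```text
clock: 5.8
eef_pos: [632.3, 25.7, 44.0]
eef_rot: [3.141, 0.0, -0.116]
wrist_force: [-0.3, -2.4, -0.5]
finger_gap: 13.5
```

Emit:
send_rows(
  series=[
    [[0, 0, 1, -13, 0], [0, 0, 4, -26, 0], [0, 0, 9, -38.3, 0], [0, 0, 15.4, -49.7, 0], [0, 0, 23.6, -60, 0], [0, 0, 33.3, -69, 0], [0, 0, 44.2, -76.3, 0], [0, 0, 56.1, -82, 0], [0, 0, 68.7, -86, 0], [0, 0, 81.8, -87.8, 0]],
  ],
)

```text
clock: 6.8
eef_pos: [624.1, -55.0, 137.8]
eef_rot: [-3.14, -0.006, -0.116]
wrist_force: [-11.1, 5.2, 34.0]
finger_gap: 2.7
```

```bash
python3 w.py w3 cover_knob dust_cover; python3 -c "
from h import *
c=manip.camera('scene'); w=cv2.imread('pics/w3.png')[:,:,::-1]
save('m3.png',np.hstack([cv2.resize(w,(480,360)),cv2.resize(c['img'][130:230,240:340],(360,360),interpolation=2)])[:, :800]); print(manip.read_state()['wrist_force'],manip.read_state()['finger_gap'])"
```

```text
cover_knob [204. 171.  75.  84.] 0.84 247.0 193.2 2681
dust_cover [202. 170.  80.  83.] 0.91 246.7 192.6 2637
[624.1 -55.  137.8] [-3.14  -0.006 -0.116]
[-11.82626855   4.34952441  37.01325056] 2.4865093368062254
```

View pics/m3.png

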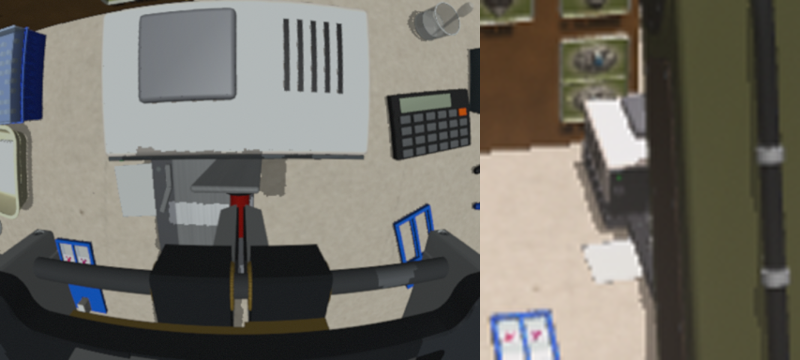

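```bash
python3 - <<'E'
from h import *
import pickle
st,c=pickle.load(open('w3.pkl','rb')); im=c['img'].astype(int)
m=(im[...,0]>im[...,1]*2)&(im[...,0]>im[...,2]*2)&(im[...,0]>60); m[:170]=0;m[:,:200]=0;m[:,300:]=0;m[270:]=0
for r in range(195,270,5):
    x=np.nonzero(m[r])[0]
    if len(x): print(r,x.min(),x.max())
yaw=-.115;ex=np.array([np.cos(yaw),np.sin(yaw),0]);ey=np.array([-np.sin(yaw),np.cos(yaw),0]);o=np.array([658.1,-13,0])
S=lambda x,y,z:o+x*ex+y*ey+np.array([0,0,z])
for th in [.8,1,1.1,1.2,1.3,1.4,1.5,1.6,1.7,1.8,2,2.2]:
    y,z=-52+88*np.cos(th),56+88*np.sin(th)
    print(th,[np.round(proj(c,S(x,y,z),st)) for x in (-10,-30,-46)])
p=cv2.resize(c['img'][150:290,180:320],(560,560),interpolation=2); save('z3.png',p)
E
```

```text
210 246 265
215 246 265
220 253 260
225 255 259
230 255 259
235 255 259
240 255 259
245 255 259
250 255 259
0.8 [array([183., 191.]), array([185., 216.]), array([187., 236.])]
1 [array([199., 195.]), array([200., 221.]), array([202., 242.])]
1.1 [array([208., 196.]), array([210., 224.]), array([211., 244.])]
1.2 [array([219., 198.]), array([220., 226.]), array([221., 247.])]
1.3 [array([231., 199.]), array([232., 227.]), array([233., 248.])]
1.4 [array([244., 200.]), array([244., 228.]), array([245., 250.])]
1.5 [array([257., 200.]), array([257., 229.]), array([257., 250.])]
1.6 [array([271., 200.]), array([270., 229.]), array([270., 250.])]
1.7 [array([284., 200.]), array([283., 229.]), array([283., 250.])]
1.8 [array([297., 199.]), array([296., 228.]), array([295., 249.])]
2 [array([320., 197.]), array([318., 224.]), array([317., 245.])]
2.2 [array([338., 194.]), array([336., 220.]), array([334., 239.])]
```

View pics/z3.png

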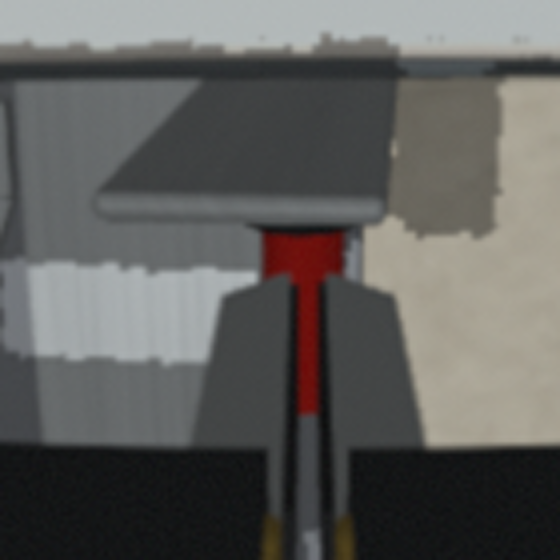

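The knob (red) lies under or between nearly closed fingers and the cover stands about upright. The tool is being pushed up at 37 N, so the grip has slipped. I'll check the geometry numerically before easing off.

```bash
cat > fr.py <<'E'
from h import *
yaw=-.115;ex=np.array([np.cos(yaw),np.sin(yaw),0]);ey=np.array([-np.sin(yaw),np.cos(yaw),0]);o=np.array([658.1,-13,0])
S=lambda x,y,z:o+x*ex+y*ey+np.array([0,0,z])
def inv(p): p=np.array(p)-o; return np.round([p@ex,p@ey,p[2]],1)
E
python3 - <<'E'
from fr import *
import pickle
st,c=pickle.load(open('w3.pkl','rb'))
P=lambda *a:np.round(proj(c,S(*a),st),1)
print('house obs (114,167.5),(389,167.5)',P(0,85,92),P(0,-165,92))
print('ledge front etc',P(-42,35,29),P(-73,47,29))
for th in (1.3,1.4,1.5,1.6):
    cs,sn=np.cos(th),np.sin(th); f=lambda r,w,x:P(x,-52+r*cs-w*sn,56+r*sn+w*cs)
    print(th,'end edge',f(102,-36,-10),f(102,10,-10),'low(r=36)',f(40,-36,-5),f(40,10,-5))
print('obs end edge front (203.7,205),(276.5,205); back (206,198.5),(275,199.5)')
W=R.from_euler('xyz',st['eef_rot']).as_matrix()
for s in (-1.3,1.3): print('tip',np.round(proj(c,np.array(st['eef_pos'])+W@[8,s,8],st),1))
print(inv(st['eef_pos']), st['joints'])
E
```

```text
house obs (114,167.5),(389,167.5) [109.5 172.4] [393.6 172. ]
ledge front etc [182.  198.8] [173.7 225.5]
1.3 end edge [173.5 200.5] [238.5 206.4] low(r=36) [210.9 175. ] [263.7 177.9]
1.4 end edge [184.7 203.1] [255.2 207. ] low(r=36) [213.8 176.1] [268.9 177.9]
1.5 end edge [198.  205.4] [272.2 207.1] low(r=36) [217.4 177. ] [273.9 177.8]
1.6 end edge [213.1 207.3] [288.9 206.7] low(r=36) [221.6 178. ] [278.8 177.5]
obs end edge front (203.7,205),(276.5,205); back (206,198.5),(275,199.5)
tip [255.2 209.6]
tip [258.9 209.6]
[-28.9 -45.6 137.8] [-0.14707474  0.51204774  1.35661731  0.00166931  1.26655255  1.53878902]
```

Emit:
send_rows(
  series=[
    [[0.24, 0, 0, 0, 0], [0.24, 0, 0, 0, 0], [0.24, 0, 0, 0, 0], [0.24, 0, 0, 0, 0]],
  ],
)

```text
clock: 7.4
eef_pos: [623.9, -55.0, 136.4]
eef_rot: [-3.14, -0.005, -0.116]
wrist_force: [-6.1, 5.3, 25.1]
finger_gap: 22.2
```

```bash
python3 w.py w4 cover_knob; python3 -c "
from h import *
import pickle
st,c=pickle.load(open('w4.pkl','rb')); save('z4.png',cv2.resize(c['img'][150:290,180:320],(420,420),interpolation=2)); print(st['finger_gap'],st['wrist_force'])"
```

```text
cover_knob [191. 172.  87.  82.] 0.7 238.4 197.3 3058
[623.9 -55.  136.4] [-3.14  -0.005 -0.116]
22.155071936002987 [-6.12945437  5.27234961 25.14609165]
```

View pics/z4.png

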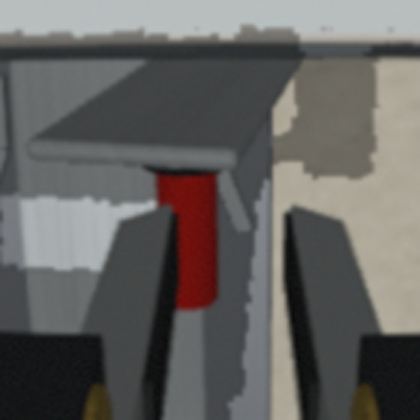

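The fingers sit on top of the knob. The finger lengths in the picture and this contact agree that the tips end about 10–12 mm behind the TCP, so the first grip was too high and slipped off. I'll raise the tool, let the cover fall shut, and grip again lower.

Emit:
send_rows(
  series=[
    [[0.24, 0, 0, -30, 0], [0.24, 0, 0, -30, 0], [1, 0, -82, -30, 0], [1, 0, -82, -30, 0], [1, 0, -82, 10, 0], [1, 0, -82, 10, 0], [1, 0, -82, 10, 0], [1, 0, -82, 10, 0], [1, 0, -82, 10, 0], [1, 0, -82, 10, 0]],
  ],
)

```text
clock: 8.5
eef_pos: [632.8, 25.8, 122.9]
eef_rot: [-3.141, -0.001, -0.117]
wrist_force: [0.3, 0.3, -0.5]
finger_gap: 83.5
```

```bash
python3 w.py w5 cover_knob; python3 -c "
from fr import *
import pickle
st,c=pickle.load(open('w5.pkl','rb')); save('z5.png',cv2.resize(c['img'][120:300,140:380],(800,600),interpolation=2)); print(st['finger_gap'],st['wrist_force'],inv(st['eef_pos']))
im=c['img'].astype(int); m=(im[...,0]>im[...,1]*2)&(im[...,0]>im[...,2]*2)&(im[...,0]>60); m[:150]=0;m[:,:200]=0;m[:,320:]=0
y,x=np.nonzero(m);print(x.min(),x.max(),y.min(),y.max())
for p in [(-10,36,63),(-46,36,56)]: print(proj(c,S(*p),st))"
```

```text
cover_knob [244. 173. 127.  45.] 0.8 287.4 183.2 1678
cover_knob [192.   2. 283. 291.] 0.54 321.9 116.0 59613
[632.8  25.8 122.9] [-3.141e+00 -1.000e-03 -1.170e-01]
83.48140051314346 [ 0.25529537  0.29103369 -0.47337578] [-29.6  35.6 122.9]
250 263 182 216
(np.float64(256.45625770898505), np.float64(177.8721681237273))
(np.float64(256.5565005946886), np.float64(214.59569484464296))
```

Emit:
send_rows(
  series=[
    [[1, 0, 0, 45, 0], [1, 0, 0, 75, 0], [1, 0, 0, 87, 0], [1, 0, 0, 87, 0], [0, 0, 0, 87, 0], [0, 0, 0, 87, 0], [0, 0, 0, 87, 0], [0, 0, 0, 87, 0], [0, 0, 0, 87, 0], [0, 0, 0, 87, 0]],
  ],
  newtons=25,
)

```text
clock: 9.6
eef_pos: [632.5, 26.2, 35.0]
eef_rot: [-3.142, -0.0, -0.116]
wrist_force: [-0.2, -0.5, -0.2]
finger_gap: 49.5
```

Emit:
send_rows(
  series=[
    [[0, 0, 0, 0, 0], [0, 0, 0, 0, 0], [0, 0, 0, 0, 0], [0, 0, 0, 0, 0], [0, 0, 0, 0, 0], [0, 0, 0, 0, 0]],
  ],
)

```text
clock: 10.2
eef_pos: [632.4, 25.7, 34.8]
eef_rot: [3.141, 0.0, -0.117]
wrist_force: [-1.4, -4.1, -0.2]
finger_gap: 13.3
```

```bash
python3 w.py w6 cover_knob; python3 -c "
from fr import *
import pickle
st,c=pickle.load(open('w6.pkl','rb')); save('z6.png',cv2.resize(c['img'][130:280,156:356],(800,600),interpolation=2)); print(st['finger_gap'],st['wrist_force'],inv(st['eef_pos']))"
```

```text
cover_knob [235. 204. 185.  58.] 0.74 295.4 221.5 2451
[632.4  25.7  34.8] [ 3.141  0.    -0.117]
13.267585293582604 [-1.37684039 -4.10295855 -0.23748462] [-30.   35.5  34.8]
```

View pics/z6.png

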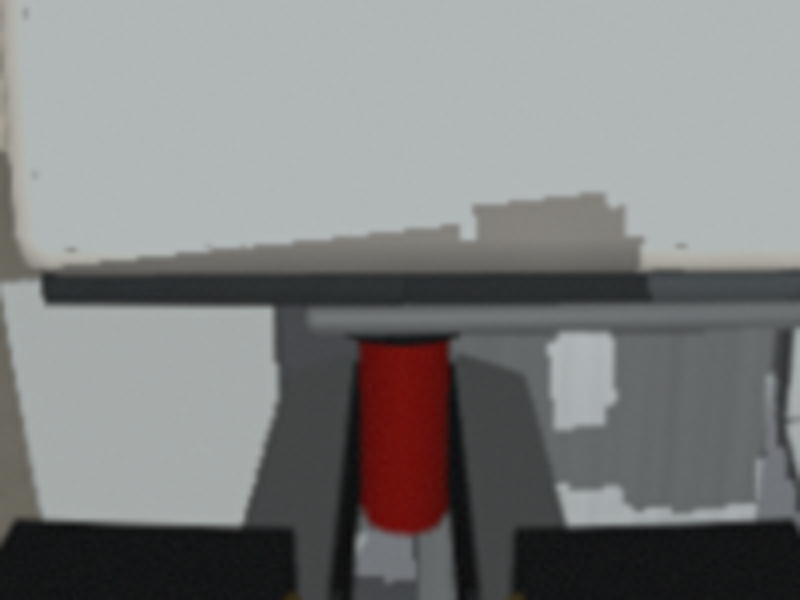

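The knob sits well between the fingers at x 360–450 in the crop. I'll swing it in stages.

Emit:
send_rows(
  series=[
    [[0, 0, 0.2, -6, 0], [0, 0, 1, -13, 0], [0, 0, 2.5, -20, 0], [0, 0, 4, -26, 0], [0, 0, 6.3, -32.4, 0], [0, 0, 9, -38.3, 0], [0, 0, 12, -44.2, 0], [0, 0, 15.4, -49.7, 0], [0, 0, 19.4, -55, 0], [0, 0, 23.6, -60, 0]],
  ],
)

```text
clock: 11.3
eef_pos: [629.9, 4.5, 96.3]
eef_rot: [-3.139, -0.001, -0.116]
wrist_force: [-3.5, 11.7, 7.9]
finger_gap: 13.1
```

Emit:
send_rows(
  series=[
    [[0, 0, 5.3, -7.2, 0], [0, 0, 12.3, -12.8, 0], [0, 0, 23.8, -19.8, 0], [0, 0, 36.2, -24.9, 0], [0, 0, 49.2, -28.2, 0], [0, 0, 62.5, -29.5, 0], [0, 0, 75.9, -28.8, 0], [0, 0, 89.1, -26, 0], [0, 0, 101.6, -21.4, 0], [0, 0, 113.4, -14.9, 0]],
  ],
)

```text
clock: 12.3
eef_pos: [616.6, -110.8, 109.7]
eef_rot: [-3.142, -0.001, -0.116]
wrist_force: [1.2, 2.5, 1.8]
finger_gap: 12.8
```

Emit:
send_rows(
  series=[
    [[0, 0, 10.3, 8.5, 0], [0, 0, 19.5, 18.1, 0], [0, 0, 27, 29.3, 0], [0, 0, 33, 41, 0], [0, 0, 37, 54, 0], [0, 0, 38.5, 62.5, 0], [0, 0, 39, 68, 0], [0, 0, 39, 69, 0], [0, 0, 39, 69, 0]],
  ],
)

```text
clock: 13.2
eef_pos: [611.6, -148.9, 40.5]
eef_rot: [3.141, 0.001, -0.116]
wrist_force: [-3.2, -4.3, -0.3]
finger_gap: 13.4
```

Emit:
send_rows(
  series=[
    [[0.6, 0, 0, 0, 0], [0.6, 0, 0, 0, 0], [0.6, 0, 0, 0, 0], [0.6, 0, 0, 0, 0], [0.6, 0, 0, 0, 0], [0.6, 0, 0, -45, 0], [0.6, 0, 0, -90, 0], [0.6, 0, 0, -130, 0], [0.6, 0, 0, -150, 0]],
  ],
)

```text
clock: 14.1
eef_pos: [612.8, -148.8, 194.9]
eef_rot: [3.141, -0.005, -0.116]
wrist_force: [0.6, 0.3, -1.2]
finger_gap: 56.3
```

```bash
python3 w.py w7 cover_knob loaded_carrier; python3 -c "
from fr import *
import pickle
st,c=pickle.load(open('w7.pkl','rb')); print(st['finger_gap'],st['wrist_force'],inv(st['eef_pos']))
im=c['img'].astype(int); m=(im[...,0]>im[...,1]*2)&(im[...,0]>im[...,2]*2)&(im[...,0]>60)
y,x=np.nonzero(m);print(np.median(x),np.median(y),len(x))
th=3.1
print(proj(c,S(-28,-52+88*np.cos(th),56+88*np.sin(th)),st),proj(c,S(-28,36,56),st))"
```

```text
cover_knob [164. 161. 103.  36.] 0.65 226.6 167.9 1376
loaded_carrier [ 35. 234.  39.  44.] 0.62 59.2 251.9 590
loaded_carrier [  0. 259.  14.  10.] 0.39 4.9 265.9 51
[ 612.8 -148.8  194.9] [ 3.141 -0.005 -0.116]
56.3050030925319 [ 0.56822255  0.27312732 -1.21043785] [ -29.4 -140.1  194.9]
259.0 178.0 366
(np.float64(256.5790510598938), np.float64(179.87528702642336)) (np.float64(113.87606515195137), np.float64(180.413658394972))
```

View pics/w7.png

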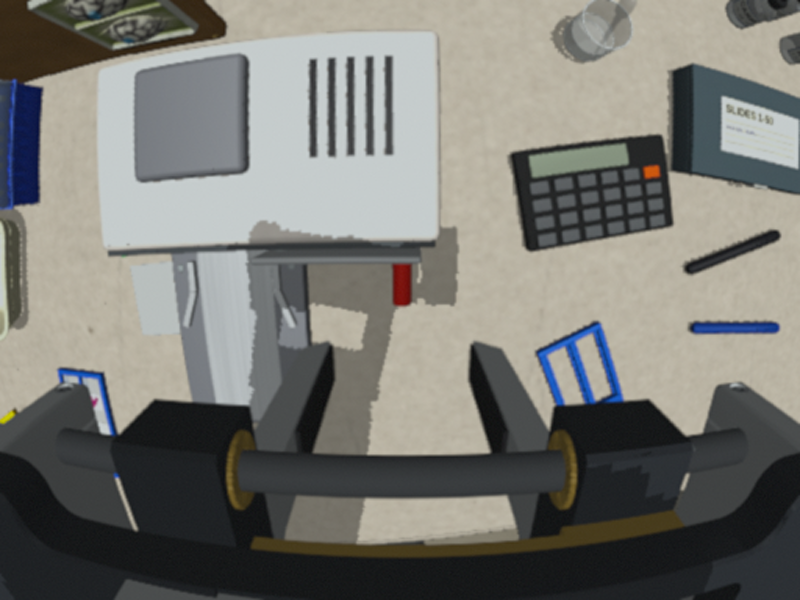

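The cover now rests to the right with the knob at (402,285), as predicted for 3.1 rad. Next I go to the loaded carrier.

Emit:
send_rows(
  series=[
    [[1, -223, -350, 0, 2.2], [1, -223, -350, 0, 2.2], [1, -223, -350, 0, 2.2], [1, -223, -350, 0, 2.2], [1, -223, -350, 0, 2.2], [1, -223, -350, 0, 2.2], [1, -223, -350, 0, 2.2], [1, -223, -350, 0, 2.2], [1, -223, -350, 0, 2.2], [1, -223, -350, 0, 2.2]],
  ],
)

```text
clock: 15.25
eef_pos: [429.6, 226.3, 189.2]
eef_rot: [3.14, 0.002, -0.152]
wrist_force: [-0.1, 0.5, -0.3]
finger_gap: 94.2
```

Emit:
send_rows(
  series=[
    [[1, 0, 0, 0, 0], [1, 0, 0, 0, 0]],
  ],
)

```text
clock: 15.45
eef_pos: [431.4, 223.9, 190.0]
eef_rot: [3.141, 0.001, -0.156]
wrist_force: [0.2, -0.7, -0.2]
finger_gap: 94.2
```

```bash
python3 w.py w8 loaded_carrier loaded_carrier_grip
```

```text
loaded_carrier [ 82. 134.  91.  87.] 0.94 127.5 180.1 3973
loaded_carrier [226.  79.  55. 109.] 0.74 254.4 132.0 5536
loaded_carrier [  2. 132.  33.  84.] 0.57 14.1 171.8 1750
loaded_carrier_grip [  0. 131.  36.  82.] 0.83 14.3 170.9 1774
loaded_carrier_grip [225.  76.  58. 112.] 0.57 254.4 132.0 5522
loaded_carrier_grip [ 82. 137.  97.  88.] 0.56 127.7 179.9 4120
[431.4 223.9 190. ] [ 3.141e+00  1.000e-03 -1.560e-01]
```

View pics/w8.png

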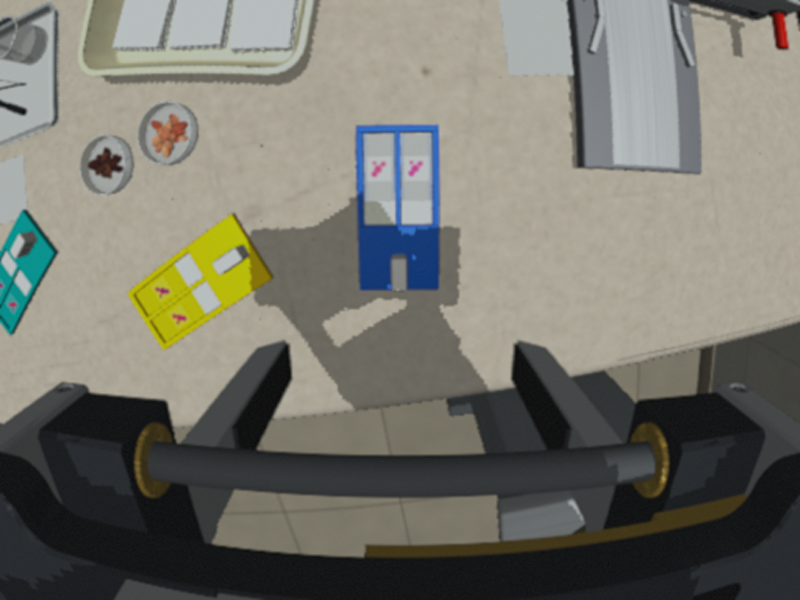

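The carrier is seen squarely, with corners at (357,127), (438,126), (438,290) and (360,290) and the rib at x 391–407, y 254–290. The ledge's front corners are (578,167) and (700,172).

```bash
python3 - <<'E'
from fr import *
import pickle
A={n:pickle.load(open(n+'.pkl','rb')) for n in ('w1','w8')}
def r(n,p): st,c=A[n]; return ray(c,p[0]*.64,p[1]*.64,st)
c1=[(228,220),(285,221),(284,341),(230,339)];c8=[(357,127),(438,126),(438,290),(360,290)]
for a,b in zip(c1,c8): p,e=tri([r('w1',a),r('w8',b)]); print(np.round(p,1),np.round(e,1))
C=np.array([atz(*r('w8',b),9) for b in c8]); print(np.round(C,1),C.mean(0)); d=(C[0]+C[1]-C[2]-C[3])/2; print(np.linalg.norm(d),np.arctan2(d[1],d[0]))
u=d/np.linalg.norm(d); print('grip',C.mean(0)-50*u)
for p in [(391,256),(407,256),(407,290),(391,290)]: print('rib top',np.round(atz(*r('w8',p),31),1))
for p in [(578,167),(700,172)]: q=atz(*r('w8',p),22); print('ledge',np.round(q,1),inv(q))
st,c=A['w8']; hsv=cv2.cvtColor(c['img'],cv2.COLOR_RGB2HSV)
b=((hsv[...,0]>108)&(hsv[...,0]<125)&(hsv[...,1]>130)).astype(np.uint8); b[:70]=0;b[:,:220]=0;b[:,290:]=0;b[192:]=0
cnt=max(cv2.findContours(b,0,2)[0],key=cv2.contourArea); P=np.array([atz(*ray(c,*p,st),9)[:2] for p in cnt[:,0]],np.float32); print('rect',cv2.minAreaRect(P))
E
```

```text
[551.3 240.5   3.3] [0.5 0.5]
[542.1 176.4   3.5] [0.2 0.2]
[409.7 196.5   5.3] [1. 1.]
[418.9 260.2   7.7] [0.5 0.5]
[[551.  240.3   9. ]
 [541.8 177.    9. ]
 [409.6 196.5   9. ]
 [419.6 260.2   9. ]] [480.50721208 218.48513126   9.        ]
133.24026825595186 -0.14795977574198854
grip [431.05351672 225.85615666   9.        ]
rib top [447.3 229.2  31. ]
rib top [445.4 217.2  31. ]
rib top [419.  221.2  31. ]
rib top [420.9 233.5  31. ]
ledge [496.2  70.3  22. ] [-170.4   64.2   22. ]
ledge [483.9 -52.2  22. ] [-168.6  -58.9   22. ]
rect ((476.1867370605469, 219.64427185058594), (64.04827880859375, 120.85301971435547), 81.7263412475586)
```

Emit:
send_rows(
  series=[
    [[0.34, 0.3, -1.8, 0, -0.5], [0.34, 0.3, -1.8, 40, -0.5], [0.34, 0.3, -1.8, 80, -0.5], [0.34, 0.3, -1.8, 110, -0.5], [0.34, 0.3, -1.8, 130, -0.5], [0.34, 0.3, -1.8, 145, -0.5], [0.34, 0.3, -1.8, 155, -0.5], [0.34, 0.3, -1.8, 160, -0.5], [0.34, 0.3, -1.8, 160, -0.5]],
  ],
)

```text
clock: 16.5
eef_pos: [431.7, 226.6, 30.5]
eef_rot: [3.141, 0.0, -0.146]
wrist_force: [-0.2, 0.5, 0.6]
finger_gap: 32.2
```

Emit:
send_rows(
  series=[
    [[0.34, 0, 0, 2, 0], [0.34, 0, 0, 4, 0], [0.34, 0, 0, 6, 0], [0.34, 0, 0, 8, 0], [0.34, 0, 0, 10, 0], [0.34, 0, 0, 10, 0]],
  ],
)

```text
clock: 17.1
eef_pos: [431.6, 226.6, 20.5]
eef_rot: [3.141, 0.0, -0.146]
wrist_force: [-0.1, 0.0, 0.0]
finger_gap: 31.7
```

```bash
python3 w.py w9 loaded_carrier; python3 -c "
from h import *
import pickle
st,c=pickle.load(open('w9.pkl','rb')); save('z9.png',cv2.resize(c['img'][110:290,156:356],(660,600),interpolation=2)); print(st['wrist_force'])"
```

```text
loaded_carrier [206.  48. 104. 200.] 0.93 257.5 140.9 17437
loaded_carrier [  1. 152. 123. 110.] 0.92 65.0 212.3 7086
loaded_carrier [437.   3.  74. 115.] 0.16 478.2 55.4 7647
[431.6 226.6  20.5] [ 3.141  0.    -0.146]
[-0.07716489  0.00956011  0.04443527]
```

View pics/z9.png

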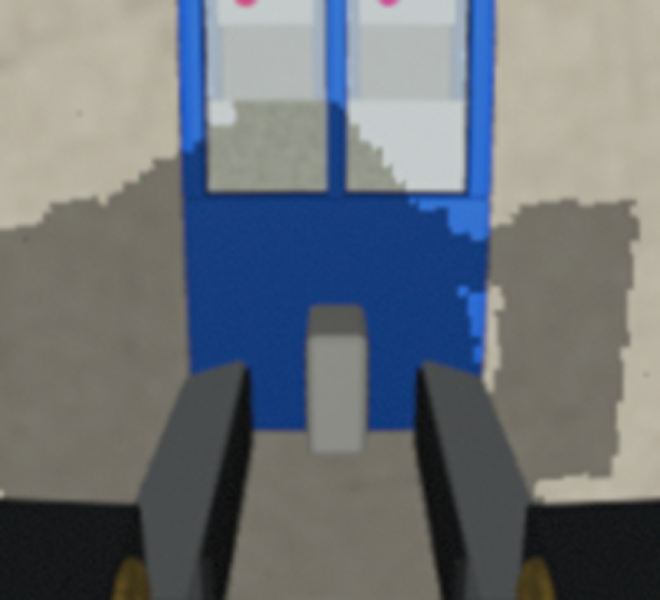

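The rib (x 308–367) is centred between the fingers (247 and 420). No contact yet, so I go down further by feel.

Emit:
send_rows(
  series=[
    [[0.34, 0, 0, 2, 0], [0.34, 0, 0, 4, 0], [0.34, 0, 0, 5, 0], [0.34, 0, 0, 6, 0], [0.34, 0, 0, 6, 0]],
  ],
)

```text
clock: 17.7
eef_pos: [431.6, 226.6, 14.5]
eef_rot: [3.141, 0.0, -0.146]
wrist_force: [0.1, 0.5, -0.3]
finger_gap: 32.3
```

Emit:
send_rows(
  series=[
    [[0.34, 0, 0, 1, 0], [0.34, 0, 0, 2, 0], [0.34, 0, 0, 3, 0], [0.34, 0, 0, 4, 0], [0.34, 0, 0, 4, 0]],
  ],
)

```text
clock: 18.2
eef_pos: [431.6, 226.6, 10.5]
eef_rot: [3.141, 0.0, -0.146]
wrist_force: [0.4, 0.1, -0.3]
finger_gap: 31.4
```

Emit:
send_rows(
  series=[
    [[0.34, 0, 0, 1, 0], [0.34, 0, 0, 2, 0], [0.34, 0, 0, 3, 0], [0.34, 0, 0, 4, 0], [0.34, 0, 0, 4, 0]],
  ],
)

```text
clock: 18.7
eef_pos: [431.6, 226.6, 6.5]
eef_rot: [3.141, 0.0, -0.146]
wrist_force: [-0.7, -0.6, -0.2]
finger_gap: 32.0
```

Emit:
send_rows(
  series=[
    [[0.34, 0, 0, 1, 0], [0.34, 0, 0, 2, 0], [0.34, 0, 0, 3, 0], [0.34, 0, 0, 3, 0]],
  ],
)

```text
clock: 19.1
eef_pos: [431.6, 226.6, 3.5]
eef_rot: [3.141, 0.0, -0.146]
wrist_force: [1.1, 0.1, 1.1]
finger_gap: 31.6
```

Emit:
send_rows(
  series=[
    [[0, 0, 0, 2, 0], [0, 0, 0, 2, 0], [0, 0, 0, 2, 0], [0, 0, 0, 2, 0], [0, 0, 0, 2, 0], [0, 0, 0, 2, 0], [0, 0, 0, 2, 0]],
  ],
  newtons=35,
)

```text
clock: 19.8
eef_pos: [431.6, 226.6, 1.7]
eef_rot: [3.142, 0.0, -0.146]
wrist_force: [-0.9, 0.8, -0.9]
finger_gap: 11.5
```

Emit:
send_rows(
  series=[
    [[0, 0, 0, -4, 0], [0, 0, 0, -10, 0], [0, 0, 0, -20, 0], [0, 0, 0, -30, 0], [0, 0, 0, -45, 0], [0, 0, 0, -60, 0], [0, 0, 0, -70, 0], [0, 0, 0, -70, 0]],
  ],
)

```text
clock: 20.6
eef_pos: [432.4, 226.9, 73.3]
eef_rot: [-3.14, -0.002, -0.146]
wrist_force: [0.7, -0.2, -1.2]
finger_gap: 11.7
```

```bash
python3 w.py w10 loaded_carrier; python3 - <<'E'
from fr import *
import pickle
st,c=pickle.load(open('w10.pkl','rb')); print(st['wrist_force'],st['moment'],st['finger_gap'])
hsv=cv2.cvtColor(c['img'],cv2.COLOR_RGB2HSV)
b=((hsv[...,0]>108)&(hsv[...,0]<125)&(hsv[...,1]>130)).astype(np.uint8); b[:,:180]=0;b[:,330:]=0
for r in range(20,200,20):
    x=np.nonzero(b[r])[0]; print(r,x.min() if len(x) else 0,x.max() if len(x) else 0)
W=R.from_euler('xyz',st['eef_rot']).as_matrix()
print('rows',np.nonzero(b[:,250:262].any(1))[0][[0,-1]])
for z in (14,20,26): # frame top below TCP... tool coords of nose top corners if level
    print(z,[np.round(proj(c,np.array(st['eef_pos'])+W@[117.5,s,z-0],st),1) for s in (-33,33)])
E
```

```text
loaded_carrier [205.  44. 106. 217.] 0.81 256.9 140.9 19754
loaded_carrier [ 32. 144. 115. 115.] 0.74 89.6 202.7 6565
[432.4 226.9  73.3] [-3.14e+00 -2.00e-03 -1.46e-01]
[ 0.68682867 -0.20104702 -1.23010167] [0.01841409 0.0433295  0.00778518] 11.663050977868915
20 0 0
40 0 0
60 205 309
80 205 309
100 205 309
120 205 308
140 205 308
160 205 308
180 207 307
rows [ 46 209]
14 [array([208.8,  53.5]), array([305.1,  53.5])]
20 [array([210.1,  55.1]), array([303.8,  55.1])]
26 [array([211.4,  56.6]), array([302.5,  56.6])]
```

View pics/w10.png

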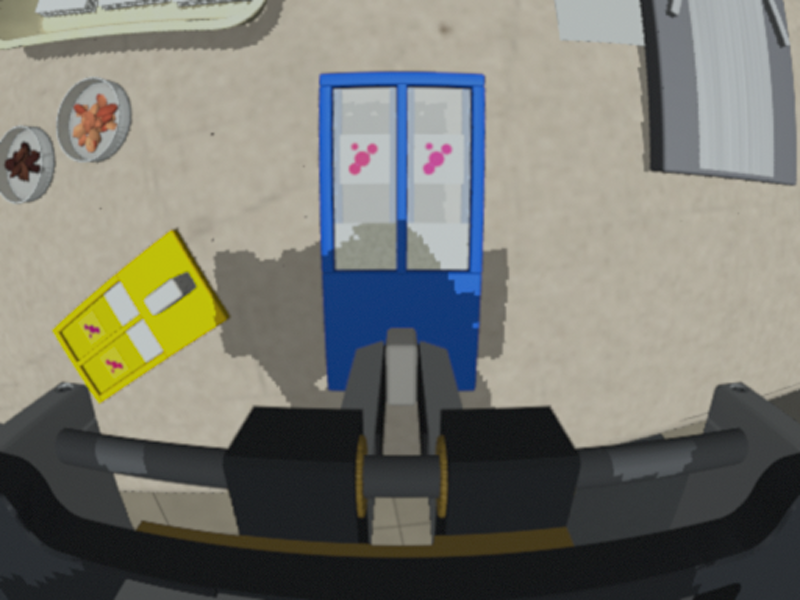

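The carrier is held level with its slides forward. I'll transfer it to in front of the ledge.

Emit:
send_rows(
  series=[
    [[0, 3, 15, 0, -0.2], [0, 6, 40, 0, -0.4], [0, 9, 70, 0, -0.6], [0, 12, 100, 0, -0.9], [0, 15, 130, 3, -1.2], [0, 18, 160, 6, -1.5], [0, 21, 185, 10, -1.8], [0, 23, 202, 13, -1.8], [0, 23.3, 211.7, 13, -1.8], [0, 23.3, 211.7, 13, -1.8]],
  ],
)

```text
clock: 21.7
eef_pos: [423.6, 13.2, 58.4]
eef_rot: [3.142, 0.001, -0.116]
wrist_force: [-0.0, 0.1, -0.5]
finger_gap: 11.5
```

Emit:
send_rows(
  series=[
    [[0, 0, 0, 0, 0], [0, 0, 0, 0, 0]],
  ],
)

```text
clock: 21.9
eef_pos: [424.0, 14.5, 58.7]
eef_rot: [-3.142, -0.0, -0.114]
wrist_force: [0.5, -0.5, -1.4]
finger_gap: 11.7
```

```bash
python3 w.py w11 loaded_carrier; python3 - <<'E'
from fr import *
import pickle
st,c=pickle.load(open('w11.pkl','rb')); print(st['finger_gap'],inv(st['eef_pos']))
W=R.from_euler('xyz',st['eef_rot']).as_matrix()
hsv=cv2.cvtColor(c['img'],cv2.COLOR_RGB2HSV)
b=((hsv[...,0]>108)&(hsv[...,0]<125)&(hsv[...,1]>130)).astype(np.uint8); b[:,:180]=0;b[:,330:]=0;b[:35]=0
def tool(u,v,zt):
    p,d=ray(c,u,v,st); p=W.T@(p-st['eef_pos']); d=W.T@d; return np.round(p+d*(zt-p[2])/d[2],1)
for r in (55,100,150):
    x=np.nonzero(b[r])[0]; print(r,tool(x.min()-.5,r,-7.4),tool(x.max()+.5,r,-7.4))
y=np.nonzero(b[:,250:262].any(1))[0][0]; print('nose',y,tool(256.6,y-.5,-7.4))
save('z11.png',cv2.resize(c['img'][0:195,150:410],(800,600),interpolation=2))
E
```

```text
loaded_carrier [202.  44. 108. 215.] 0.94 256.7 141.0 19852
[424.   14.5  58.7] [-3.142 -0.    -0.114]
11.701117617335012 [-235.7    0.4   58.7]
55 [112.2 -32.3  -7.4] [112.2  32.2  -7.4]
100 [ 83.6 -33.   -7.4] [83.6 32.2 -7.4]
150 [ 52.3 -33.   -7.4] [52.2 32.2 -7.4]
nose 46 [117.4  -0.3  -7.4]
```

View pics/z11.png

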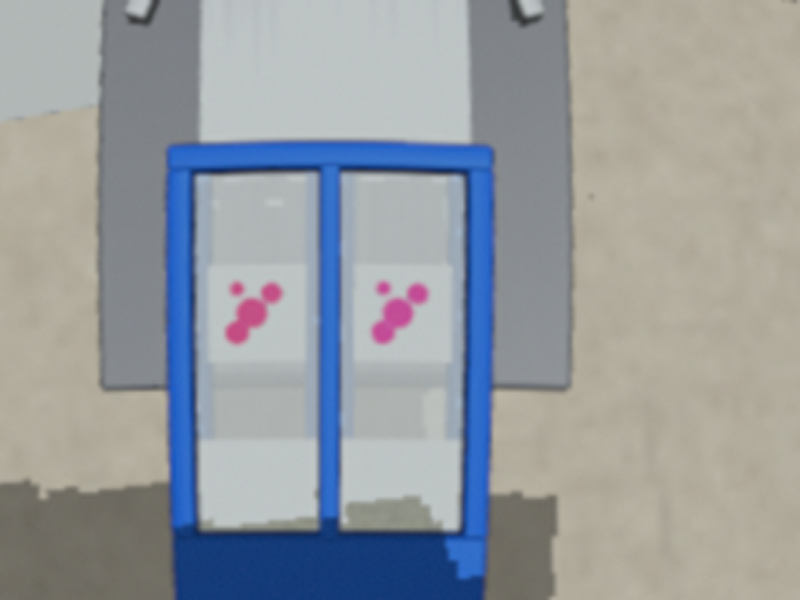

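The carrier is centred on the tool. The ledge edges at (103,385) and (570,385) and the guide ends at (140,10) and (530,10) show the ledge's midline slightly to the right, so I compute that offset.

```bash
python3 - <<'E'
from fr import *
import pickle
st,c=pickle.load(open('w11.pkl','rb')); W=R.from_euler('xyz',st['eef_rot']).as_matrix()
def tool(u,v,z):
    p=atz(*ray(c,u,v,st),z); return W.T@(p-st['eef_pos'])
im=c['img']; g=cv2.cvtColor(im,cv2.COLOR_RGB2GRAY).astype(float); sat=cv2.cvtColor(im,cv2.COLOR_RGB2HSV)[...,1].astype(float)
g=cv2.GaussianBlur(g,(3,3),0)
def edges(r,lo,hi):
    d=np.gradient(g[r]); i=lo+np.argmax(abs(d[lo:hi])); return i
for n,(a,b,e,f) in {'ledge':(178,192,326,342),'strip':(208,222,296,310)}.items():
  A=[]
  for r in (range(40,122,6) if n=='ledge' else range(8,44,4)):
    l,rr=edges(r,a,b),edges(r,e,f); L,Rr=tool(l,r,22),tool(rr,r,22); A.append(((L[0]+Rr[0])/2,(L[1]+Rr[1])/2,Rr[1]-L[1]))
  A=np.array(A); k=np.polyfit(A[:,0],A[:,1],1); print(n,'width',np.median(A[:,2]),'mid',np.median(A[:,1]),'slope',k[0],'at x=235',np.polyval(k,235))
for p in ((140,10),(530,10)): print(tool(150+p[0]/3.077,p[1]/3.077,29))
E
```

```text
ledge width 119.53917077995976 mid 1.2468211846246415 slope -0.002027945221641528 at x=235 1.010691634363511
strip width 67.15993297009067 mid 1.2071239841982973 slope 0.012546245289299252 at x=235 2.1891074675513553
[162.73967013 -46.45601611  29.73926358]
[163.04419599  49.47573192  29.73175038]
```

Emit:
send_rows(
  series=[
    [[0, 6, 1.5, 6, 0], [0, 12, 1.5, 14, 0], [0, 18, 1.5, 22, 0], [0, 18, 1.5, 28, 0], [0, 18, 1.5, 32, 0], [0, 18, 1.5, 34.5, 0], [0, 18, 1.5, 35.5, 0], [0, 18, 1.5, 35.5, 0]],
  ],
)

```text
clock: 22.8
eef_pos: [441.6, 10.3, 23.4]
eef_rot: [-3.142, -0.0, -0.115]
wrist_force: [-1.7, 0.4, 2.3]
finger_gap: 11.7
```

Emit:
send_rows(
  series=[
    [[0, 6, 0, 0, 0], [0, 12, 0, 0, 0], [0, 20, 0, 0, 0], [0, 28, 0, 0, 0], [0, 36, 0, 0, 0], [0, 44, 0, 0, 0], [0, 52, 0, 0, 0], [0, 60, 0, 0, 0], [0, 65, 0, 0, 0], [0, 65, 0, 0, 0]],
  ],
  newtons=25,
)

```text
clock: 23.8
eef_pos: [507.8, 2.6, 23.6]
eef_rot: [-3.142, -0.002, -0.115]
wrist_force: [2.1, -1.1, 3.7]
finger_gap: 11.5
```

```bash
python3 w.py w12 loaded_carrier; python3 - <<'E'
from fr import *
import pickle
st,c=pickle.load(open('w12.pkl','rb')); print(inv(st['eef_pos']),st['wrist_force'],st['moment'])
W=R.from_euler('xyz',st['eef_rot']).as_matrix()
im=c['img']; g=cv2.GaussianBlur(cv2.cvtColor(im,cv2.COLOR_RGB2GRAY),(3,3),0).astype(float)
hsv=cv2.cvtColor(im,cv2.COLOR_RGB2HSV); b=((hsv[...,0]>108)&(hsv[...,0]<125)&(hsv[...,1]>130)); b[:,:180]=0;b[:,330:]=0
for r in (50,60,80,100,120,140):
    x=np.nonzero(b[r])[0]; 
    d=np.gradient(g[r]); l=170+np.argmax(abs(d[170:198])); rr=318+np.argmax(abs(d[318:345]))
    t=lambda u,z:np.round((W.T@(atz(*ray(c,u,r,st),z)-st['eef_pos']))[:2],1)
    print(r,x.min(),x.max(),t(x.min()-.5,31),t(x.max()+.5,31),'ledge',l,rr,t(l,22),t(rr,22))
E
```

```text
loaded_carrier [202.  42. 109. 220.] 0.72 256.9 141.5 20193
[507.8   2.6  23.6] [-3.142e+00 -2.000e-03 -1.150e-01]
[-151.1   -1.7   23.6] [ 2.14882204 -1.14904426  3.67121301] [ 0.04305677 -0.37244457 -0.00575149]
50 205 309 [115.5 -32.4] [115.5  32.3] ledge 190 319 [118.1 -43.6] [117.9  40.2]
60 205 310 [109.  -32.3] [109.   32.9] ledge 197 320 [110.9 -38.8] [111.   40.8]
80 204 309 [ 96.2 -32.9] [96.2 32.2] ledge 192 318 [ 97.6 -42.1] [97.5 39.4]
100 204 309 [ 83.6 -33. ] [83.6 32.3] ledge 185 325 [ 84.6 -46.9] [84.5 44.2]
120 205 309 [ 71.1 -32.5] [71.1 32.4] ledge 171 344 [ 71.8 -56.8] [71.8 57.5]
140 205 309 [ 58.6 -32.8] [58.6 32.7] ledge 170 344 [ 58.4 -58. ] [58.4 57.9]
```

Emit:
send_rows(
  series=[
    [[0, 6, 0, 0, 0], [0, 12, 0, 0, 0], [0, 18, 0, 0, 0], [0, 24, 0, 0, 0], [0, 30, 0, 0, 0], [0, 36, 0, 0, 0], [0, 42, 0, 0, 0], [0, 48, 0, 0, 0], [0, 54, 0, 0, 0], [0, 54, 0, 0, 0]],
  ],
)

```text
clock: 24.9
eef_pos: [560.8, -3.5, 23.6]
eef_rot: [-3.142, -0.001, -0.115]
wrist_force: [0.3, 0.1, 5.8]
finger_gap: 11.6
```

Forces are low and the nose is about 20 mm inside.

Emit:
send_rows(
  series=[
    [[0, 7, 0, 0, 0], [0, 14, 0, 0, 0], [0, 21, 0, 0, 0], [0, 28, 0, 0, 0], [0, 35, 0, 0, 0], [0, 42, 0, 0, 0], [0, 48, 0, 0, 0], [0, 53, 0, 0, 0], [0, 56, 0, 0, 0], [0, 56, 0, 0, 0]],
  ],
)

```text
clock: 25.9
eef_pos: [616.0, -9.8, 23.7]
eef_rot: [-3.142, -0.0, -0.115]
wrist_force: [-1.0, 0.5, 7.0]
finger_gap: 12.0
```

Emit:
send_rows(
  series=[
    [[0, 2, 0, 0, 0], [0, 4, 0, 0, 0], [0, 5, 0, 0, 0], [0, 6, 0, 0, 0], [0, 6, 0, 0, 0]],
  ],
)

```text
clock: 26.4
eef_pos: [621.6, -10.4, 23.6]
eef_rot: [-3.142, 0.0, -0.115]
wrist_force: [-4.1, 0.5, 9.0]
finger_gap: 11.7
```

Emit:
send_rows(
  series=[
    [[0, 1, 0, -0.5, 0], [0, 2, 0, -0.5, 0], [0, 3, 0, -0.5, 0], [0, 3, 0, -0.5, 0]],
  ],
)

```text
clock: 26.8
eef_pos: [622.3, -10.6, 23.5]
eef_rot: [3.141, 0.006, -0.115]
wrist_force: [-18.7, 1.2, 14.8]
finger_gap: 11.6
```

Emit:
send_rows(
  series=[
    [[0, 1, 0, 0, 0], [0, 2, 0, 0, 0], [0, 2, 0, 0, 0]],
  ],
)

```text
clock: 27.1
eef_pos: [623.6, -10.7, 23.3]
eef_rot: [3.141, 0.008, -0.114]
wrist_force: [-23.5, 1.1, 15.6]
finger_gap: 11.7
```

The stop is felt: force rises to 23 N with almost no further travel. I'll release and retreat straight up.

Emit:
send_rows(
  series=[
    [[0.34, -1, 0, 0, 0], [0.34, -1, 0, 0, 0], [0.34, -1, 0, 0, 0], [0.34, -1, 0, 0, 0], [0.34, -1, 0, -10, 0], [0.34, -1, 0, -40, 0], [0.34, -1, 0, -80, 0], [0.34, -40, 0, -120, 0], [0.34, -80, 0, -150, 0], [0.34, -80, 0, -150, 0]],
  ],
)

```text
clock: 28.1
eef_pos: [545.9, -1.5, 178.8]
eef_rot: [-3.141, -0.007, -0.114]
wrist_force: [-0.1, -0.6, -0.2]
finger_gap: 31.7
```

```bash
python3 w.py w13 loaded_carrier cover_knob; python3 - <<'E'
from fr import *
import pickle
st,c=pickle.load(open('w13.pkl','rb')); print(inv(st['eef_pos']),st['wrist_force'],st['finger_gap'])
hsv=cv2.cvtColor(c['img'],cv2.COLOR_RGB2HSV); b=((hsv[...,0]>106)&(hsv[...,0]<126)&(hsv[...,1]>110)).astype(np.uint8); b[:,:200]=0;b[:,310:]=0
cnt=max(cv2.findContours(b,0,2)[0],key=cv2.contourArea); P=np.array([inv(atz(*ray(c,*p,st),31)) for p in cnt[:,0]]); print('blue scanner x',P[:,0].min(),P[:,0].max(),'y',P[:,1].min(),P[:,1].max(),cv2.minAreaRect(P[:,:2].astype(np.float32)))
im=c['img'].astype(int); m=(im[...,0]>im[...,1]*2)&(im[...,0]>im[...,2]*2)&(im[...,0]>60); y,x=np.nonzero(m); print('red',np.median(x),np.median(y),proj(c,S(-28,-140,60),st))
save('z13.png',cv2.resize(c['img'][:,100:],(644,600)))
E
```

```text
loaded_carrier [227.  78.  59.  50.] 0.87 256.6 104.0 2726
loaded_carrier [  6. 228.  58.  37.] 0.81 29.9 245.3 517
cover_knob [294.  82. 106.  43.] 0.96 353.8 93.9 1237
[545.9  -1.5 178.8] [-3.141 -0.007 -0.114]
[-112.7   -1.5  178.8] [-0.07759804 -0.64276869 -0.23162046] 31.74104453743364
blue scanner x -52.2 1.9 y -34.4 31.2 ((-25.153047561645508, -1.5826683044433594), (54.000423431396484, 65.57881164550781), 0.09597276151180267)
red 384.0 108.0 (np.float64(383.33825074986476), np.float64(110.00142393274591))
```

```bash
python3 -c "
from cell import manip
print(manip.sign_off())"
```

```text
the job is handed in; nothing more can be done
None
```

The carrier is loaded and I handed the job in at about 28 s on the clock. I swung the dust cover to its rest on the right, laid the carrier on the ledge and pushed it to the stop. There I released it and drew the arm clear.

**Problem on the way:** my first grip on the knob sat too high and slipped off near the top of the swing, and the cover fell shut again. The fingertips ended about 20 mm short of where the text puts them. The second, lower and firmer grip took the cover over cleanly.

**Last checks, from the wrist camera:**
- **Cover:** the knob was within about 2 pixels of where it should be with the cover open.
- **Depth:** the carrier's rear edge was 52 mm in front of the panel, where 53 mm is expected at home, so the nose is at about 82 mm. The push against the stop also rose to 23 N with almost no further travel.
- **Alignment:** the carrier was within 0.1° of the scanner's axis. It read 1.6 mm right of my first frame estimate, but my later ledge measurement puts the true middle about 1.5 mm to the right too, so it should be centred.
- **Arm:** clear of everything, with wrist force near zero.

**Not checked:** I didn't view the final picture because the viewing limit was reached, so the end state rests on the numbers alone. I didn't measure the tilt after release. The empty carrier wasn't re-measured, but the arm never worked near it.

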